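Put the offcuts away in their trays

TASK

Clear up after sawing: put each of the four sawn wooden offcuts into the shallow tray that was made for its size, so that it lies flat on the tray's floor inside the lips. Leave the sanding block where it is, and let go of everything at the end.

Things in the scene. Friction and masses are not known exactly. Their poses are not given: they have to be found in the camera images.
- offcut_longest: loose sawn wooden offcut, the longest and narrowest of the four: a plain rectangular piece of brown wood, 35 mm wide (x) x 210 mm long (y) x 19 mm thick (z), lying flat on the table. Origin: centre of its underside; x across its width, y along its length, z up. Either way round is the same piece.
- tray_longest: shallow fixed tray, plywood floor and dark wooden lips, made for the 210 mm offcut: inside 53 (x) x 228 mm (y), 9 mm spare on every side; lips 4 mm thick. Origin: centre of its underside, at table height; x across, y along, z up. Floor top 5 mm, lip top 14 mm above the origin. The lips of the long sides are cut away to the floor over the middle 60 mm, for fingers.
- offcut_long: loose sawn wooden offcut, the second longest of the four: a plain rectangular piece of brown wood, 45 mm wide (x) x 180 mm long (y) x 19 mm thick (z), lying flat on the table. Origin: centre of its underside; x across its width, y along its length, z up. Either way round is the same piece.
- tray_long: shallow fixed tray, plywood floor and dark wooden lips, made for the 180 mm offcut: inside 63 (x) x 198 mm (y), 9 mm spare on every side; lips 4 mm thick. Origin: centre of its underside, at table height; x across, y along, z up. Floor top 5 mm, lip top 14 mm above the origin. The lips of the long sides are cut away to the floor over the middle 60 mm, for fingers.
- offcut_thick: loose sawn wooden offcut, the thickest and widest of the four: a plain rectangular piece of brown wood, 60 mm wide (x) x 120 mm long (y) x 30 mm thick (z), lying flat on the table. Origin: centre of its underside; x across its width, y along its length, z up. Either way round is the same piece.
- tray_thick: shallow fixed tray, plywood floor and dark wooden lips, made for the 120 mm offcut: inside 78 (x) x 138 mm (y), 9 mm spare on every side; lips 4 mm thick. Origin: centre of its underside, at table height; x across, y along, z up. Floor top 5 mm, lip top 14 mm above the origin. The lips of the long sides are cut away to the floor over the middle 60 mm, for fingers.
- offcut_short: loose sawn wooden offcut, the shortest of the four: a plain rectangular piece of brown wood, 52 mm wide (x) x 90 mm long (y) x 22 mm thick (z), lying flat on the table. Origin: centre of its underside; x across its width, y along its length, z up. Either way round is the same piece.
- tray_short: shallow fixed tray, plywood floor and dark wooden lips, made for the 90 mm offcut: inside 70 (x) x 108 mm (y), 9 mm spare on every side; lips 4 mm thick. Origin: centre of its underside, at table height; x across, y along, z up. Floor top 5 mm, lip top 14 mm above the origin. The lips of the long sides are cut away to the floor over the middle 60 mm, for fingers.
- sanding_block: loose sanding block, not an offcut: plain brown body on a thin dark grit sole, 62 mm wide (x) x 112 mm long (y) x 34 mm high; leave it alone. Origin: centre of its underside. Unlisted bystanders lie clear of the work: a pencil flat near the robot, a tape roll and a caliper at the far right; a mug, glue bottle and blue parts bin behind.
Things that resemble listed ones, but are neither listed nor needed, are in the scene too. Leave any turquoise look-alike of the offcut_short alone.

How it is judged:
By the outcome, as a careful person would: the job done as asked, in the order asked, and still so for the second after the job is handed in, with the robot touching nothing.
It also fails if it takes over 85 s, if anything falls off the work surface, if the arm or the gripper's body presses on something with over 40 N, if the wrist force passes 120 N, or if a joint passes its speed limit or range.

ROBOT

A 6-joint arm with a two-finger parallel gripper is mounted at the origin on a cart in front of the work surface, level with it; the furniture and walls round the work are solid. World frame = base frame: x ahead of the robot, y to its left, z up, the work surface at z = 0. Lengths are in mm, angles in rad, forces in N, time in s.
With the tool pointing down it reaches from about 400 to 825 mm from the base axis. Payload 7 kg.
Tool frame: the origin (TCP) lies on the centre line of the jaws, within the pads' length; the fingertips stand 14 mm ahead of it and the grasp point (between the pads) lies 5 mm behind it; z points along the fingers, y is the line along which they close (so a half turn about z gives the same grasp; the last joint's range is limited). The gripper opens to 85 mm and grips with 20 to 120 N. Pads are 22 mm wide; open, the fingers measure 114 mm over their backs; the gripper's body (76 mm by 85 mm) begins 54 mm behind the grasp point. The pads swing forward as they close: fully open they stand 13 mm farther back than shut.
Start: joints at [1.462, 0.359, 0.012, 0, -1.224, -0.288], TCP at [260.873, 622.528, 245.302] pointing down, gripper open.
Joint ranges: [-3.07, 3.07], [-1.43, 2.12], [-1.02, 1.25], [-3.03, 1.67], [-3.05, -0], [-3.03, 3.03]. Speed limits (rad/s): [2.39, 2.39, 3.01, 3.14, 3.14, 3.14].

INTERFACE

Orientations are given as a unit quaternion [x, y, z, w].
In Python, from workcell import robot, capture, camera_info, search_frame, masks_of gives the robot as it stands.
- The arm moves only by the tool carry_out, never from a script. Its argument "rows" is a list that holds one entry, the list of rows, each a list of 5 numbers: the closure, from 0 (fully open) to 1 (shut), then the shift along the world's x, y, z in cm, then the turn about the world's z in rad. A call has 1 to 10 rows; each row shifts and turns the commanded pose from where the row before left it; what a row does not reach is not made up. A row lasts 1/10 s, in which the tool goes at most 50 mm and 8.59 degrees, less where a joint would pass 70% of its speed; a pose out of reach is approached as far as the arm can. A call with a gripper value outside its range is refused whole. The fingers move at their own pace and stop on an object; "grip_force" is the grip in N (left out, the last holds). Time passes only in rows, so rows that do not move let the fingers close. It gives the time, the measured TCP pose, the force, the opening and the grip force at its end, in the units of the state.
- robot.state(): the state, without advancing time (a new reading comes with each control period).
- capture(name): name is "side" or "top"; returns (picture, depth): 420x560x3 uint8, red, green, blue; 420x560 float32, mm along the optical axis (not along the pixel's ray), 0 where there is no reading.
- camera_info(name): a dict with "fovy" (degrees; the focal length in pixels is half the picture's height over the tangent of half this angle, whatever the lens; pixels are square), "cx", "cy" (the principal point, pixels), "extrinsics" (4x4, takes a point from camera to world coordinates). Camera axes: x right, y down, z forward; pixel columns grow to the right and rows downward; lengths in mm; the calibration is good to about 2 mm. A picture is of the moment at which its call begins. camera_info takes no time and is no camera call.
- robot.finish_job(): hands the job in; it is judged then, once.
Trained networks look in the newest picture that a camera, given by its name, has taken for a name from the list of things; names that differ only in an ending like _2 or _b are one class to them, and where a whole thing is asked for, a point or a joint stands for the part that bears it (a point fixed in the world has none). Each returns a list of dicts, best first, with "confidence" (0 to 1); they miss things now and then, are a little off and sometimes report something else, mostly with a low value. They report only what shows in the picture. A call takes as long as a camera call. They do not tell look-alikes from the thing itself.
- search_frame(camera, label): "rect" ([centre column, centre row, width, height] in pixels, round what is visible of it).
- masks_of(camera, label): "mask" (420x560 bool, what is visible of it) and "rect" ([centre column, centre row, width, height] in pixels, round what is visible of it).
The state is a dict: "clock": time; "joint_positions": joint angles; "dq": joint speeds; "joint_efforts": joint torques, N m; "tcp_pos": TCP position; "eef_rot": TCP orientation; "force": force on the tool from outside, world axes, zero at the start; "wrist_torque": the same for the moment, N m; "width": finger opening in mm; "grasp_force": force on a finger pad.
Only numpy, scipy, OpenCV 4.12 (cv2) and the standard library are available. Lean on these libraries where they do the work, as an engineer would, in place of code of your own. Each camera call takes 0.05 s, during which the arm holds its last target. There are 200 camera calls.

## Working session

There is one attempt and no reset: what is moved stays moved. The work goes in short steps, Python scripts to look and compute and a tool call to move; the robot and the scene stay as the last step left them, time stands still between calls to the robot, and variables do not carry over. Pictures are saved under pics/ and viewed, at most 14 in all, crops included, and the job is handed in when it is done.

Besides the shell and the picture viewer there is one more tool, called after "Request:" as name(argument=value, ...), one argument or row to a line, values as JSON. carry_out: Moves the arm, as the interface text tells. Its arguments: {"type":"object","properties":{"rows":{"type":"array","items":{"type":"array","items":{"type":"array","items":{"type":"number"}}}},"grip_force":{"type":"number"}},"required":["rows"]}

```bash
mkdir -p pics; ls; cat > h.py <<'E'
import numpy as np, cv2
from workcell import robot, capture, camera_info, search_frame, masks_of
def world(cam, depth):
    i=camera_info(cam); f=210/np.tan(np.radians(i["fovy"])/2)
    v,u=np.mgrid[:420,:560]; d=depth
    P=np.stack([(u-i["cx"])*d/f,(v-i["cy"])*d/f,d],-1)
    T=np.array(i["extrinsics"]); return P@T[:3,:3].T+T[:3,3]
def save(n,p): cv2.imwrite(f"pics/{n}.png",cv2.cvtColor(p,cv2.COLOR_RGB2BGR))
E
python3 - <<'E'
from h import *
print(robot.state())
for c in("top","side"):
    p,d=capture(c); save(c+"0",p); np.savez(c+"0",p=p,d=d); W=world(c,d)
    print(c,camera_info(c)["fovy"], np.array(camera_info(c)["extrinsics"])[:3,3])
    for n in ["offcut_longest","offcut_long","offcut_thick","offcut_short","tray_longest","tray_long","tray_thick","tray_short","sanding_block"]:
        for m in masks_of(c,n)[:3]:
            q=W[m["mask"]&(d>0)]
            if len(q)<20: continue
            z=np.percentile(q[:,2],70); s=q[abs(q[:,2]-z)<5][:,:2].astype(np.float32)
            r=cv2.minAreaRect(s)
            print(n,round(m["confidence"],2),[round(x) for x in m["rect"]],"z",round(z,1),"c",np.round(r[0]),"sz",np.round(r[1]),"ang",round(r[2],1))
E
```

```text
pics
{'clock': 0.0, 'joint_positions': array([ 1.46213145e+00,  3.59399042e-01,  1.10304239e-02, -3.64941985e-04,
       -1.22410900e+00, -2.88113003e-01]), 'dq': array([-7.45878234e-04, -1.39205474e-04, -6.24690806e-04,  3.63040895e-05,
        8.11088484e-04, -6.53503414e-04]), 'joint_efforts': array([-1.07966273e-04, -5.83312511e+01,  2.93429786e+01,  6.93722606e+00,
       -5.86627750e-03, -1.38144248e-06]), 'tcp_pos': array([260.68296449, 622.11173839, 244.34076816]), 'eef_rot': array([ 9.80372763e-01, -1.97150981e-01, -9.55474798e-05,  8.52635071e-04]), 'force': array([ 0.73601801, -0.02015   ,  0.4783452 ]), 'wrist_torque': array([-0.02343366, -0.02189674, -0.04496377]), 'grasp_force': 0.0, 'width': 85.14599925675881}
top 54.56108058473792 [ 300.44914563 -178.01504733 1201.70020709]
offcut_longest 0.73 [127, 171, 70, 22] z 19.2 c [655. 248.] sz [ 36. 209.] ang 0.9
offcut_long 0.87 [125, 211, 66, 17] z 19.4 c [529. 251.] sz [181.  45.] ang 88.6
offcut_thick 0.76 [311, 207, 42, 25] z 31.1 c [ 547. -292.] sz [119.  62.] ang 82.6
offcut_thick 0.57 [125, 213, 64, 23] z 19.3 c [529.
[... 861 characters left out ...]
28] z 24.4 c [532. 248.] sz [180.  42.] ang 88.9
offcut_thick 0.24 [245, 193, 23, 41] z 11.1 c [429. -17.] sz [ 69. 214.] ang 1.8
offcut_short 0.79 [294, 337, 38, 33] z 24.9 c [ 565. -630.] sz [95. 54.] ang 55.7
offcut_short 0.71 [244, 232, 18, 23] z 25.9 c [ 429. -225.] sz [101.  52.] ang 85.6
tray_longest 0.71 [241, 153, 19, 39] z 11.8 c [408. 229.] sz [252.  61.] ang 88.1
tray_long 0.84 [243, 193, 22, 41] z 10.7 c [428. -16.] sz [ 68. 213.] ang 1.8
tray_thick 0.66 [315, 181, 26, 29] z 11.5 c [678.  29.] sz [159.  78.] ang 83.9
tray_short 0.64 [283, 208, 28, 26] z 11.2 c [ 553. -119.] sz [128.  79.] ang 84.7
sanding_block 0.66 [280, 177, 21, 21] z 36.8 c [551.  45.] sz [121.  58.] ang 88.8
```

```bash
python3 - <<'E'
from h import *
p=np.load("top0.npz")["p"]; cv2.imwrite("pics/topc.png",cv2.resize(cv2.cvtColor(p[120:300,60:460],cv2.COLOR_RGB2BGR),None,fx=2,fy=2,interpolation=2))
E
```

```text
(no output)
```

View pics/top0.png

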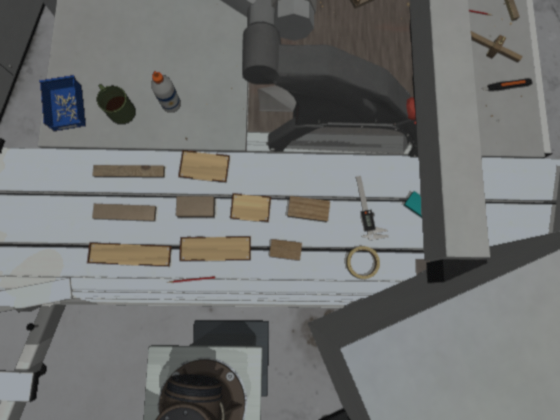

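View pics/topc.png

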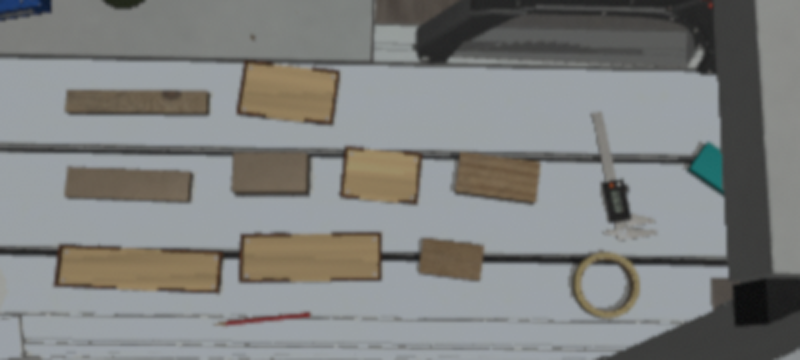

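View pics/side0.png

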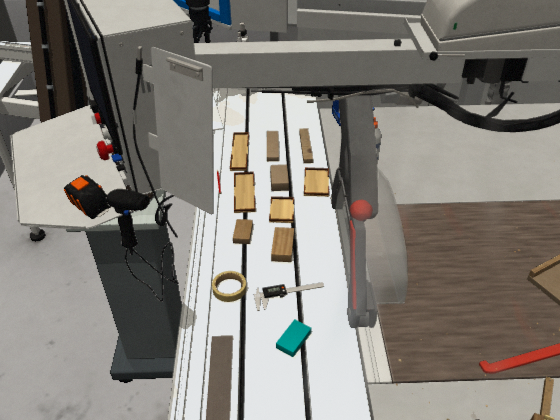

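The top picture (full frame) shows, left to right:
- Offcuts: longest (128,171), long (125,212), thick (309,208) and short (286,249).
- Trays: longest (130,254), long (215,249), thick (204,167) and short (251,208).
- The block is at (195,206) and is left alone. The turquoise look-alike is at (415,205).

The sizes agree with those given. I'll start with the longest offcut.

Request:
carry_out(
  rows=[
    [[0,3.3,-3.1,-1.0,-0.116],[0,3.3,-3.1,-1.0,-0.116],[0,3.3,-3.1,-1.0,-0.116],[0,3.3,-3.1,-1.0,-0.116],[0,3.3,-3.1,-1.0,-0.116],[0,3.3,-3.1,-1.0,-0.116],[0,3.3,-3.1,-1.0,-0.116],[0,3.3,-3.1,-1.0,-0.116],[0,3.3,-3.1,-1.0,-0.116],[0,3.3,-3.1,-1.0,-0.116]],
  ],
  grip_force=50,
)

```text
clock: 2.0
tcp_pos: [592.1, 311.2, 145.1]
eef_rot: [0.71, -0.704, 0.0, -0.0]
force: [0.7, 1.6, -0.1]
width: 85.7
grasp_force: 0.0
```

Request:
carry_out(
  rows=[
    [[0,3.2,-3.1,-1.5,0],[0,3.2,-3.2,-1.5,0],[0,0,0,-3,0],[0,0,0,-2.5,0],[0,0,0,0,0],[0,0,0,0,0]],
  ],
)

```text
clock: 2.6
tcp_pos: [655.0, 249.5, 60.5]
eef_rot: [0.712, -0.702, 0.0, 0.0]
force: [0.8, -0.1, -0.1]
width: 85.8
grasp_force: 0.0
```

```bash
python3 - <<'E'
from h import *
s=robot.state(); print(s["tcp_pos"],s["eef_rot"],s["force"])
p,d=capture("top"); P=p[130:290,70:310]; p2,_=capture("side"); Q=p2[110:230,230:350]
A=cv2.resize(P,None,fx=2.5,fy=2.5,interpolation=2)
B=cv2.resize(Q,(400,400),interpolation=2)[:,:200]
save("chk1",np.hstack([A,B]))
E
```

```text
[655.02377938 249.51540261  60.48661323] [ 7.12191653e-01 -7.01984943e-01  1.59009982e-04  4.04368165e-04] [ 0.7778862  -0.08992789 -0.11730164]
```

View pics/chk1.png

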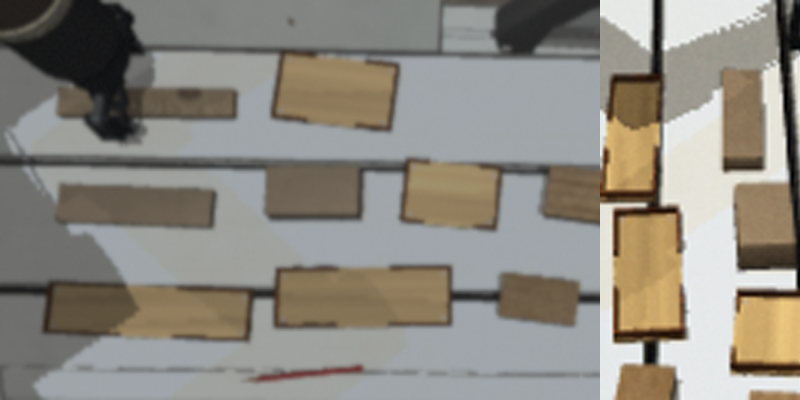

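The open fingers at picture (115,120) straddle the longest offcut, so I can go down on it.

Request:
carry_out(
  rows=[
    [[0,0,0,-2.5,0],[0,0,0,-2.0,0],[0,0,0,0,0],[1,0,0,0,0],[1,0,0,0,0],[1,0,0,0,0],[1,0,0,0,0],[1,0,0,0,0],[1,0,0,0,0]],
  ],
)

```text
clock: 3.6
tcp_pos: [655.7, 250.1, 16.9]
eef_rot: [0.712, -0.702, 0.0, -0.001]
force: [-1.9, 1.3, 5.9]
width: 33.7
grasp_force: 51.9
```

Request:
carry_out(
  rows=[
    [[1,0,0,1.5,0],[1,0,0,3,0],[1,-2,0,3,0],[1,-4,-0.4,0,-0.01],[1,-4.5,-0.4,0,-0.01],[1,-4.5,-0.4,0,-0.01],[1,-4.5,-0.4,0,-0.007],[1,-3.5,-0.4,0,0],[1,-1.9,-0.2,0,0],[1,0,0,0,0]],
  ],
)

```text
clock: 4.6
tcp_pos: [403.9, 226.9, 91.5]
eef_rot: [-0.699, 0.715, 0.0, 0.0]
force: [-0.3, 0.1, -0.7]
width: 33.9
grasp_force: 51.1
```

```bash
cat >> h.py <<'E'
def look(cam,names,n=2):
    p,d=capture(cam); W=world(cam,d)
    for nm in names:
        for m in masks_of(cam,nm)[:n]:
            q=W[m["mask"]&(d>0)]
            if len(q)<20: continue
            z=np.percentile(q[:,2],70); r=cv2.minAreaRect(q[abs(q[:,2]-z)<5][:,:2].astype(np.float32))
            print(cam,nm,round(m["confidence"],2),"z",round(z,1),"c",np.round(r[0],1),"sz",np.round(r[1]),"ang",round(r[2],1))
    return p
E
python3 - <<'E'
from h import *
s=robot.state(); print(s["tcp_pos"],s["eef_rot"],s["force"],s["width"])
p=look("top",["offcut_longest"]); p2=look("side",["offcut_longest"])
save("chk2",np.hstack([cv2.resize(p[180:290,60:200],(420,330)),cv2.resize(p2[120:230,220:320],(300,330))]))
E
```

```text
[403.85093079 226.92740026  91.48588975] [-6.99425441e-01  7.14705425e-01  2.54054137e-04  3.79398255e-04] [-0.32368985  0.14078518 -0.73052612] 33.945732379057056
top offcut_longest 0.77 z 94.0 c [403. 176.] sz [110.  35.] ang 88.5
```

View pics/chk2.png

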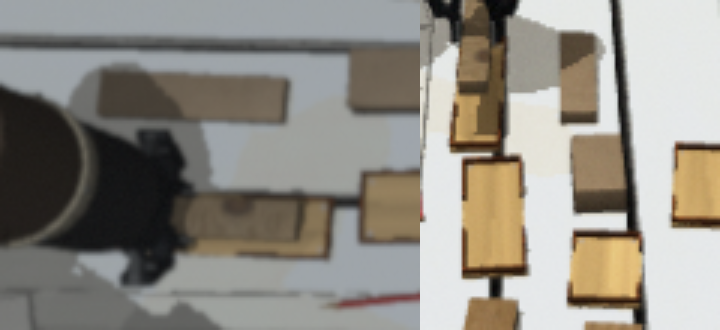

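The longest offcut is held level over its tray. Its free end is at y=121, so its centre is near (403,226). I'll shift it 2 mm and lower it.

Request:
carry_out(
  rows=[
    [[1,0.2,0.1,-2.5,0],[1,0,0,-2.5,0],[1,0,0,-1.2,0],[1,0,0,-0.7,0],[1,0,0,0,0],[0,0,0,0,0],[0,0,0,0,0],[0,0,0,0,0],[0,0,0,3,0],[0,0,0,3,0]],
  ],
)

```text
clock: 5.8
tcp_pos: [407.5, 227.9, 81.5]
eef_rot: [-0.699, 0.715, -0.0, -0.001]
force: [0.4, 0.8, -0.1]
width: 85.4
grasp_force: 0.0
```

Request:
carry_out(
  rows=[
    [[0,4,0.7,0,0],[0,4,0.7,0,0],[0,4.2,0.8,-2.0,0],[0,0,0,-2.5,0],[0,0,0,-2.1,0],[0,0,0,0,0],[1,0,0,0,0],[1,0,0,0,0],[1,0,0,0,0],[1,0,0,0,0]],
  ],
)

```text
clock: 6.8
tcp_pos: [530.5, 251.3, 17.1]
eef_rot: [-0.699, 0.715, -0.0, 0.001]
force: [-0.8, 0.5, 5.8]
width: 43.6
grasp_force: 51.9
```

```bash
python3 - <<'E'
from h import *
s=robot.state(); print(s["tcp_pos"],s["eef_rot"],s["force"],s["width"],s["grasp_force"])
p2=look("side",["offcut_longest","tray_longest"],1); p=look("top",["offcut_longest"],1)
save("chk3",np.hstack([cv2.resize(p[150:290,60:240],(424,330)),cv2.resize(p2[120:230,220:320],(300,330))]))
E
```

```text
[530.48841368 251.29584365  17.10171983] [-6.99165597e-01  7.14958496e-01 -1.19832160e-04  1.34268884e-03] [-0.81586158  0.48791493  5.82133366] 43.62916623467746 51.91011965274811
side offcut_longest 0.61 z 29.2 c [410.9 226.4] sz [215.  35.] ang 88.8
side tray_longest 0.72 z 13.6 c [407.6 229.3] sz [245.  61.] ang 88.5
top offcut_longest 0.87 z 24.4 c [408.9 227.8] sz [211.  35.] ang 88.6
```

View pics/chk3.png

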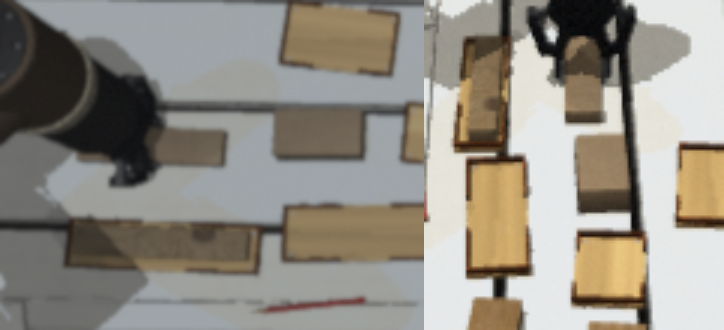

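The longest offcut lies in its tray with its top at z=24.4, as expected (5+19). Now I carry the long one, which is gripped at 43.6 mm.

Request:
carry_out(
  rows=[
    [[1,0,0,2,0],[1,0,0,3.5,0],[1,-1,-1.5,3,0],[1,-1.5,-4.2,0,0.01],[1,-1.5,-4.2,0,0.01],[1,-1.5,-4.2,0,0.01],[1,-1.5,-4.2,0,0.01],[1,-1.5,-4.2,0,0.012],[1,-1,-3,0,0],[1,-0.7,-1.4,0,0]],
  ],
)

```text
clock: 8.05
tcp_pos: [426.6, -20.4, 100.9]
eef_rot: [0.717, -0.697, 0.0, -0.0]
force: [0.2, -0.3, -1.1]
width: 43.7
grasp_force: 51.4
```

```bash
python3 - <<'E'
from h import *
s=robot.state(); print(s["tcp_pos"],s["eef_rot"],s["width"])
p=look("top",["offcut_long"],2); s=robot.state(); print(s["tcp_pos"])
p2=look("side",["offcut_long"],2)
save("chk4",np.hstack([cv2.resize(p[180:290,120:300],(500,305)),cv2.resize(p2[120:240,210:310],(254,305))]))
E
```

```text
[426.59474319 -20.35507837 100.93478178] [ 7.16715275e-01 -6.97365728e-01  8.71539419e-05 -4.97760256e-04] 43.7046912289703
top offcut_long 0.9 z 103.7 c [426.9 -20.6] sz [ 44. 174.] ang 1.7
[426.97145579 -19.69070198 100.85825488]
side offcut_long 0.79 z 107.6 c [428.  -27.6] sz [ 40. 169.] ang 2.8
side offcut_long 0.45 z 34.0 c [ 549.3 -292.4] sz [125.  60.] ang 83.2
```

View pics/chk4.png

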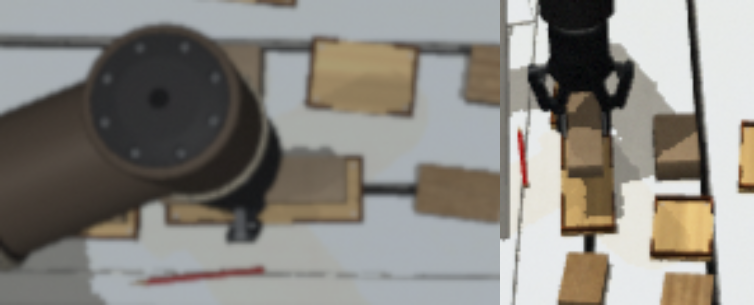

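Request:
carry_out(
  rows=[
    [[1,0.1,0,-3,0],[1,0,0,-2.9,0],[1,0,0,-1.2,0],[1,0,0,-0.7,0],[1,0,0,0,0],[0,0,0,0,0],[0,0,0,0,0],[0,0,0,0,0],[0,0,0,3,0],[0,0,0,3,0]],
  ],
)

```text
clock: 9.25
tcp_pos: [428.3, -18.7, 82.7]
eef_rot: [0.717, -0.697, -0.0, 0.001]
force: [1.0, -0.2, 1.0]
width: 85.3
grasp_force: 0.0
```

Request:
carry_out(
  rows=[
    [[0,0,-4.2,0,-0.025],[0,0,-4.2,0,-0.025],[0,0,-4.2,0,-0.025],[0,-0.1,-4.2,0,-0.025],[0,0,-3.9,-1.5,-0.025],[0,0,0,-3,0],[0,0,0,-2.2,0],[0,0,0,0,0],[1,0,0,0,0],[1,0,0,0,0]],
  ],
)

```text
clock: 10.25
tcp_pos: [428.9, -225.3, 16.5]
eef_rot: [-0.673, 0.74, -0.001, 0.001]
force: [-4.6, 0.0, 2.6]
width: 59.2
grasp_force: 0.6
```

Request:
carry_out(
  rows=[
    [[1,0,0,0,0],[1,0,0,0,0]],
  ],
)

```text
clock: 10.45
tcp_pos: [428.9, -225.3, 16.9]
eef_rot: [-0.673, 0.74, -0.001, 0.001]
force: [-1.6, 0.3, 6.4]
width: 51.4
grasp_force: 52.5
```

```bash
python3 - <<'E'
from h import *
s=robot.state(); print(s["tcp_pos"],s["eef_rot"],s["width"],s["grasp_force"],s["force"])
p=look("top",["offcut_long","offcut_short","tray_short"],2); p2=look("side",["offcut_short","offcut_long"],2)
save("chk5",np.hstack([cv2.resize(p[180:290,160:340],(500,305)),cv2.resize(p2[150:270,210:310],(254,305))]))
E
```

```text
[ 428.8744849  -225.2968995    16.87342523] [-0.67275008  0.73986874 -0.00097932  0.00078319] 51.38207933333427 52.49735891819 [-1.57063338  0.28771799  6.39143187]
top offcut_long 0.72 z 24.7 c [418.9 -66.7] sz [21. 78.] ang 0.4
top offcut_short 0.53 z 22.9 c [ 570.4 -617.8] sz [56. 52.] ang 55.4
top offcut_short 0.5 z 22.8 c [ 412.4 -190.9] sz [15.  9.] ang 90.0
top tray_short 0.66 z 6.6 c [ 576.9 -122.5] sz [112.  25.] ang 85.4
side offcut_short 0.94 z 26.2 c [ 430.5 -224.6] sz [94. 52.] ang 86.3
side offcut_short 0.9 z 25.1 c [ 564.8 -629.6] sz [93. 53.] ang 55.8
```

View pics/chk5.png

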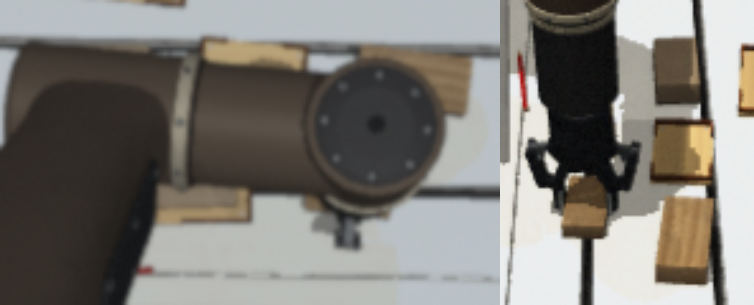

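Request:
carry_out(
  rows=[
    [[1,0,0,2,0],[1,0,0,3,0],[1,1,1,2.5,0],[1,3,2.6,0,0.01],[1,3,2.6,0,0.01],[1,3,2.6,0,0],[1,2.2,1.9,0,0],[1,0,0,0,0],[1,0,0,0,0]],
  ],
)

```text
clock: 11.7
tcp_pos: [550.1, -117.6, 90.8]
eef_rot: [-0.68, 0.733, -0.0, 0.0]
force: [-1.3, 0.4, -0.9]
width: 51.0
grasp_force: 52.6
```

```bash
python3 - <<'E'
from h import *
s=robot.state(); print(s["tcp_pos"],s["eef_rot"],s["width"],s["grasp_force"],s["force"])
p=look("top",["offcut_long","offcut_short","tray_long"],2); p2=look("side",["offcut_short","tray_short"],2)
save("chk6",np.hstack([cv2.resize(p[180:290,160:340],(500,305)),cv2.resize(p2[150:270,210:310],(254,305))]))
E
```

```text
[ 550.14265465 -117.57318077   90.80146562] [-6.80302637e-01  7.32931246e-01 -1.02672542e-04  3.15320699e-04] 50.98042433805747 52.61936008930206 [-1.30136566  0.43351941 -0.85277972]
top offcut_long 0.85 z 24.7 c [429.7 -15.9] sz [ 45. 179.] ang 1.7
top offcut_short 0.57 z 22.6 c [ 570.  -619.3] sz [59. 53.] ang 55.4
top offcut_short 0.53 z 96.6 c [ 545.6 -117.3] sz [49. 89.] ang 1.2
top tray_long 0.79 z 9.3 c [427.2 -19.2] sz [ 74. 206.] ang 1.5
side offcut_short 0.85 z 25.3 c [ 563.9 -630.4] sz [92. 54.] ang 55.1
side offcut_short 0.63 z 100.2 c [ 551.4 -116.9] sz [101.  51.] ang 87.3
side tray_short 0.9 z 11.2 c [ 551.8 -117.9] sz [123.  77.] ang 86.9
```

View pics/chk6.png

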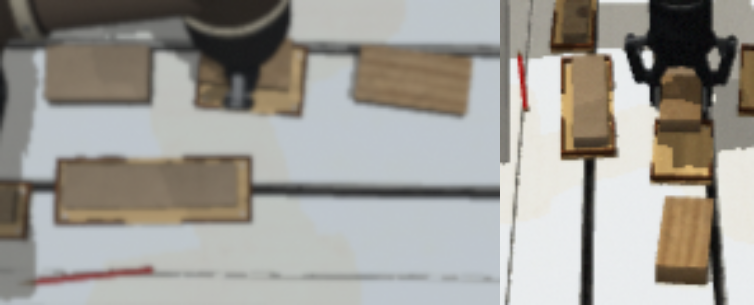

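The long offcut lies inside its tray with its top at z=24.7. The short one hangs over its own tray, so I lower it.

Request:
carry_out(
  rows=[
    [[1,0.1,0,-2.5,0],[1,0,0,-2.4,0],[1,0,0,-1.2,0],[1,0,0,-0.7,0],[1,0,0,0,0],[0,0,0,0,0],[0,0,0,0,0],[0,0,0,0,0],[0,0,0,3,0],[0,0,0,3,0]],
  ],
)

```text
clock: 13.05
tcp_pos: [550.2, -118.6, 82.5]
eef_rot: [-0.68, 0.733, 0.001, -0.001]
force: [0.9, -0.5, -0.0]
width: 85.3
grasp_force: 0.0
```

```bash
python3 - <<'E'
from h import *
look("top",["offcut_short","tray_short","offcut_thick","tray_thick"],2); look("side",["offcut_short","tray_short","offcut_thick","tray_thick"],2)
s=robot.state(); print(s["tcp_pos"],s["eef_rot"],s["width"])
E
```

```text
top offcut_short 0.57 z 27.7 c [ 547.2 -119.6] sz [88. 46.] ang 89.3
top offcut_short 0.57 z 22.9 c [ 570.5 -618.1] sz [56. 53.] ang 54.8
top tray_short 0.71 z 10.7 c [ 549.9 -119.3] sz [116.  77.] ang 85.9
top tray_short 0.26 z 9.5 c [427.  -20.2] sz [ 70. 205.] ang 0.9
top offcut_thick 0.72 z 31.0 c [ 547.  -290.7] sz [117.  61.] ang 83.8
top offcut_thick 0.67 z 10.7 c [ 549.9 -119.5] sz [115.  77.] ang 85.8
side offcut_short 0.79 z 31.5 c [ 552.5 -118.7] sz [97. 49.] ang 87.3
side offcut_short 0.72 z 25.5 c [ 564.7 -630.1] sz [94. 54.] ang 55.1
side tray_short 0.67 z 12.9 c [ 551.7 -116.4] sz [127.  77.] ang 86.9
side offcut_thick 0.67 z 34.0 c [ 549.2 -292.7] sz [123.  60.] ang 82.9
side offcut_thick 0.29 z 29.1 c [411.3 224.7] sz [212.  35.] ang 88.3
side tray_thick 0.94 z 11.6 c [679.7  27.7] sz [156.  86.] ang 85.6
side tray_thick 0.6 z 31.5 c [ 552.7 -118.7] sz [97. 49.] ang 87.4
[ 550.40538287 -118.51850344   81.47628971] [-6.79722269e-01  7.33469193e-01  4.53883903e-04 -6.11505099e-04] 85.31626055288484
```

Request:
carry_out(
  rows=[
    [[0,-0.1,-4.0,0,-0.015],[0,-0.1,-4.0,0,-0.015],[0,0,-4.0,0,-0.015],[0,0,-4.0,0,0],[0,0,-1.3,-1,0],[0,0,0,-3,0],[0,0,0,-2.5,0],[0,0,0,0,0],[1,0,0,0,0],[1,0,0,0,0]],
  ],
)

```text
clock: 14.55
tcp_pos: [549.6, -291.4, 18.5]
eef_rot: [-0.663, 0.748, -0.0, 0.0]
force: [-4.1, 7.4, 42.5]
width: 59.0
grasp_force: 41.8
```

Request:
carry_out(
  rows=[
    [[1,0,0,0,0],[1,0,0,0,0]],
  ],
)

```text
clock: 14.75
tcp_pos: [549.8, -291.4, 18.7]
eef_rot: [-0.663, 0.748, -0.001, 0.001]
force: [0.8, 1.8, 3.8]
width: 59.3
grasp_force: 55.8
```

Request:
carry_out(
  rows=[
    [[1,0,0,2,0],[1,0,0,3.5,0],[1,1,1.6,3,0],[1,1.7,4.3,0,0.005],[1,1.7,4.3,0,0.005],[1,1.7,4.3,0,0.005],[1,1.7,4.3,0,0.005],[1,1.7,4.3,0,0.005],[1,1.7,4.3,0,0],[1,1.7,4.3,0,0]],
  ],
)

```text
clock: 15.75
tcp_pos: [678.3, 27.6, 102.9]
eef_rot: [-0.672, 0.74, -0.0, 0.0]
force: [1.8, -1.3, -1.9]
width: 59.1
grasp_force: 55.3
```

Request:
carry_out(
  rows=[
    [[1,0.1,0.1,0,0],[1,0,0,0,0]],
  ],
)

```text
clock: 15.95
tcp_pos: [678.9, 28.2, 102.3]
eef_rot: [-0.673, 0.739, 0.0, 0.0]
force: [-0.9, -0.6, -2.7]
width: 58.6
grasp_force: 55.2
```

```bash
python3 - <<'E'
from h import *
s=robot.state(); print(s["tcp_pos"],s["eef_rot"],s["width"],s["grasp_force"],s["force"])
p=look("top",["offcut_thick","offcut_short"],2); p2=look("side",["offcut_thick","tray_thick"],2)
save("chk7",np.hstack([cv2.resize(p[130:240,120:300],(500,305)),cv2.resize(p2[120:240,240:340],(254,305))]))
E
```

```text
[678.93569007  28.15427676 102.28500307] [-6.73197419e-01  7.39462797e-01  8.26402026e-05  2.12703899e-05] 58.57781009897494 55.184059739112854 [-0.85821292 -0.62249007 -2.65628114]
top offcut_thick 0.88 z 113.8 c [678.8  27. ] sz [120.  60.] ang 84.4
top offcut_short 0.97 z 27.9 c [ 550.2 -118.2] sz [90. 51.] ang 85.3
top offcut_short 0.63 z 22.9 c [ 570.3 -617.6] sz [57. 51.] ang 54.6
side offcut_thick 0.81 z 118.0 c [680.3  26.1] sz [134.  56.] ang 83.4
side tray_thick 0.59 z 11.7 c [678.  28.] sz [153.  84.] ang 84.1
```

View pics/chk7.png

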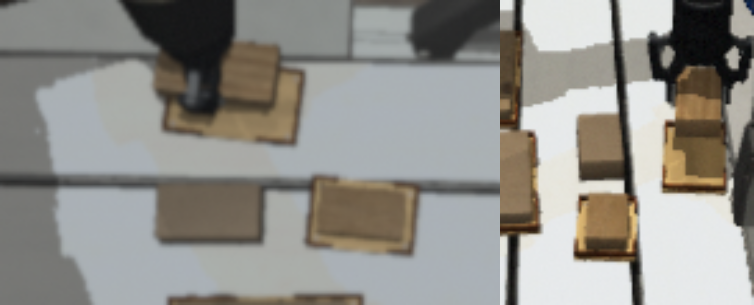

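The short offcut is in its tray with its top at z=27.9. The thick one is centred over its tray, so I lower it.

Request:
carry_out(
  rows=[
    [[1,-0.1,0,-3,0],[1,0,0,-2.8,0],[1,0,0,-1.2,0],[1,0,0,-0.7,0],[1,0,0,0,0],[0,0,0,0,0],[0,0,0,0,0],[0,0,0,0,0],[0,0,0,3,0],[0,0,0,4,0]],
  ],
)

```text
clock: 17.25
tcp_pos: [676.5, 26.2, 94.4]
eef_rot: [-0.672, 0.74, 0.001, -0.002]
force: [0.6, 0.2, 0.1]
width: 85.6
grasp_force: 0.0
```

Request:
carry_out(
  rows=[
    [[0,-1,4,4,0],[0,-2,4,2,0],[0,-2,4,0,0],[0,-2,4,0,0],[0,-2,4,0,0],[0,-2,4,0,0],[0,-2,4,0,0],[0,-2,4,0,0],[0,-2,4,0,0],[0,-2,4,0,0]],
  ],
)

```text
clock: 18.25
tcp_pos: [488.2, 423.1, 151.1]
eef_rot: [-0.672, 0.74, 0.0, 0.001]
force: [0.3, 0.2, 0.6]
width: 85.3
grasp_force: 0.0
```

```bash
python3 - <<'E'
from h import *
s=robot.state(); print(s["tcp_pos"],s["width"],s["force"])
p=look("top",["offcut_thick","tray_thick","sanding_block"],1); p2=look("side",["offcut_thick","offcut_long","offcut_longest","offcut_short","sanding_block"],1)
save("fin",np.hstack([cv2.resize(p[130:290,70:330],(496,305)),cv2.resize(p2[120:240,230:340],(280,305))]))
E
```

```text
[488.16610695 423.13507132 151.13701428] 85.30201517966958 [0.2962342  0.2082059  0.64783726]
top offcut_thick 0.59 z 35.5 c [677.9  24.9] sz [121.  61.] ang 83.9
top tray_thick 0.91 z 9.8 c [676.3  24.6] sz [146.  86.] ang 84.4
top sanding_block 0.88 z 33.2 c [547.7  42.3] sz [ 60. 109.] ang 0.8
side offcut_thick 0.59 z 39.9 c [679.8  25.7] sz [132.  57.] ang 84.0
side offcut_long 0.97 z 28.5 c [433.  -14.2] sz [ 43. 190.] ang 1.6
side offcut_longest 0.78 z 28.9 c [411.3 227.6] sz [210.  34.] ang 88.6
side offcut_short 0.78 z 31.1 c [ 552.4 -119.3] sz [97. 49.] ang 87.3
side sanding_block 0.91 z 37.1 c [551.5  44.4] sz [117.  59.] ang 88.8
```

View pics/fin.png

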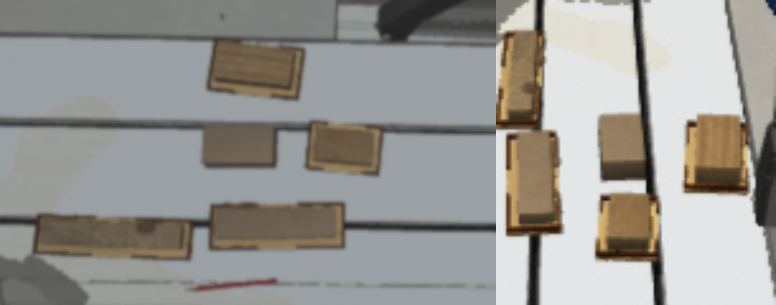

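The picture shows all four offcuts flat inside their trays, with tops at the expected heights. The block has not moved and the gripper is clear of everything.

```bash
python3 -c "
from h import *
print(robot.finish_job())"
```

```text
the job is handed in; nothing more can be done
None
```

The job is handed in at about 19 s of the 85 s allowed: all four offcuts lie flat in their own trays, the sanding block was left where it was, and the gripper is open and clear.

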